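Close up the vial racks in the sampler tray and latch them

ROBOT

A 7-joint arm with a two-finger parallel gripper is mounted at the origin on the work surface. World frame = base frame: x ahead of the robot, y to its left, z up, the work surface at z = 0. Lengths are in m, angles in rad, forces in N, time in s.
With the tool pointing down it reaches from about 0.4 to 0.875 m from the base axis. Payload 19.3 kg.
Tool frame: the origin (TCP) lies on the mounting face of the last link; the fingertips stand 173 mm ahead of it and the grasp point (between the pads) lies 155 mm ahead of it; x points along the fingers, z is the direction in which the jaws open and shut, and the axes are right-handed (so a half turn about x gives the same grasp; the last joint's range is limited). The gripper opens to 85 mm and grips with 20 to 120 N. Pads are 22 mm wide; open, the fingers measure 114 mm over their backs; the gripper's body (76 mm by 85 mm) begins 54 mm behind the grasp point. The pads swing forward as they close: fully open they stand 13 mm farther back than shut.
Start: joints at [-1.228, 0.521, -0.036, 1.599, 0.021, 1.021, -0.113], TCP at [0.251, 0.572, 0.405] pointing down, gripper open.
Joint ranges: [-2.91, 2.91], [-0.3, 2.13], [-1.5, 1.42], [0.17, 2.43], [-1.26, 4.41], [0.16, 1.93], [-2.52, 2.52]. Speed limits (rad/s): [1.89, 1.89, 2.39, 2.39, 3.01, 3.01, 3.01].

INTERFACE

Orientations are given as a unit quaternion [w, x, y, z].
In Python, from rig import * gives the robot as it stands.
- The arm moves only by the tool jog_arm, never from a script. Its argument "series" is one flat list of numbers, 7 for each row, row after row: the closure, from 0 (fully open) to 1 (shut), then the shift along the world's x, y, z in m, then the turn, a rotation vector about the world's x, y, z in rad. A call has 1 to 12 rows; each row shifts and turns the commanded pose from where the row before left it; what a row does not reach is not made up. A row lasts 1/10 s, in which the tool goes at most 50 mm and 8.59 degrees, less where a joint would pass 70% of its speed; a pose out of reach is approached as far as the arm can. A call with a gripper value outside its range is refused whole. The fingers move at their own pace and stop on an object; "squeeze" is the grip in N (left out, the last holds). Time passes only in rows, so rows that do not move let the fingers close. It gives the time, the measured TCP pose, the force and the opening at its end, in the units of the state.
- sense(): the state, without advancing time (a new reading comes with each control period).
- capture(name): name is "scene" or "top" or "wrist"; returns the picture (480x640x3 uint8, red, green, blue); there is no depth.
- camera_info(name): a dict with "camera_matrix" (3x3 intrinsics, pixels), "dist" ([k1, k2, p1, p2, k3] as OpenCV has them; the pictures are not rectified), "R" (3x3) and "t" (3): a world point X has camera coordinates R X + t; the wrist camera has in their place "hand_eye" (4x4, takes a point from camera to tool coordinates, whose origin is the TCP and whose axes are the tool frame's). Camera axes: x right, y down, z forward; pixel columns grow to the right and rows downward; lengths in m; the calibration is good to about 2 mm. A picture is of the moment at which its call begins: read the wrist's pose just before it. camera_info takes no time and is no camera call.
- job_done(): hands the job in, once; it reports no verdict.
The state is a dict: "time_s": time; "joint_positions": joint angles; "dq": joint speeds; "joint_efforts": joint torques, N m; "tool_pos": TCP position; "eef_rot": TCP orientation; "force": force on the tool from outside, world axes, zero at the start; "moment": the same for the moment, N m; "opening": finger opening in m.
Only numpy, scipy, OpenCV 4.12 (cv2) and the standard library are available. Lean on these libraries where they do the work, as an engineer would, in place of code of your own. Each camera call takes 0.05 s, during which the arm holds its last target. There are 200 camera calls.

TASK

Get the sampler tray ready to be carried: with shut fingertips, push the whole row of four vial racks along the tray's rail together, as one touching train, until the front rack is fully home against the padded end stop; go gently, so that no rack tips, lifts or bangs hard into the stop. Then push the swing latch round by its upright ear until it is fully shut across the rail behind the last rack. Grasp and lift nothing, and leave the spare rack and the other things on the bench where they are.

Things in the scene. Friction and masses are not known exactly. Their poses are not given: they have to be found in the camera images.
- tray: Aluminium tray fixed on the bench, 320 mm long (x), 156 mm wide (y), plate 6 mm thick, edge lips 12 mm high; origin at the centre of its underside, +x along the rail towards the end stop. The steel rail, 10 mm wide, its top 13 mm above the bench, runs along y = 0; the racks straddle it with 2 mm of side play. The -x end is open. Smooth metal: the row slides with 1 to 4 N.
- stop_face (a point): End stop of the tray: upright plate, top 56 mm above the bench, with two rubber pads; this point is midway between the pads, on their face (tray x = +145 mm, y = 0), 28 mm above the bench.
- rack_front: Front rack of the row: off-white plastic block 34 mm along the rail, 100 across, 46 high, grooved underneath to straddle the rail, with four black-capped glass vials seated in it (cap tops at 71 mm); 0.13 to 0.25 kg. Origin at the centre of its underside, 6 mm above the bench; axes as the tray's. Fully home: tray x = +128 mm; starts 60 to 110 mm short of that.
- rack_second: Second rack of the row, touching the front one (same block, 34 mm along the rail, 100 mm across, 46 mm high, 71 mm with caps; origin at the centre of its underside, axes as the tray's)
- rack_third: Third rack of the row (same block, 34 mm along the rail, 100 mm across, 46 mm high, 71 mm with caps; origin at the centre of its underside, axes as the tray's)
- rack_rear: Last rack of the row, farthest from the end stop (same block, 34 mm along the rail, 100 mm across, 46 mm high, 71 mm with caps; origin at the centre of its underside, axes as the tray's). Its flat rear face, 17 mm behind its origin, is where the row is pushed; with the whole row home its origin is at x = +26 mm in the tray's frame.
- latch (a joint): Swing latch angle, rad. 0 (open): the arm points along tray -x, turned 20 degrees outward (to tray +y). Growing values swing it inward, anticlockwise from above: 0.35 is along -x; 1.92, its stop (fully shut), is along tray -y, square across the rail, its face 4 mm behind a row that is home. Starts at 0 to 0.25; stays where it is left (about 1.2 N to move it at the ear).
- latch_pivot (a point): Upright pivot axis of the latch on the tray's edge (tray x = -1 mm, y = +64 mm), at the arm's underside, 20 mm above the bench. The flat dark-steel arm reaches 72 mm from the pivot and is 12 mm wide and 5 mm thick.
- latch_ear (a point): Middle of the latch's upright thumb ear, 41 mm above the bench: a flat dark-steel plate on the arm's centre line, 58 mm from the pivot, 24 mm long along the arm, 4 mm thick, standing free from 25 to 56 mm above the bench. Push it on its outer side (facing +y when open), which faces away from the racks (-x) when shut.
- spare_rack: A rack of the same kind with only two vials, standing on the bench away from the tray; leave it. Origin at the centre of its underside.
- wash_bottle: White plastic wash bottle with a bent spout, 70 mm across, 196 mm high; origin at the centre of its underside; leave it.
- grid_case: Flat grey case of small blue specimen-grid boxes, 90 x 140 x 20 mm; origin at the centre of its underside; leave it.
- blower: Black rubber dust blower, 66 mm across, 128 mm high, standing on three feet with a red nozzle upward; origin on the bench below its middle; leave it.
Things that resemble listed ones, but are neither listed nor needed, are in the scene too. Leave any blue look-alike of the rack_third alone.

How it is judged:
By the outcome, as a careful person would: the job done as asked, in the order asked, and still so for the second after the job is handed in, with the robot touching nothing.
It also fails if it takes over 48 s, if anything falls off the work surface, if the arm or the gripper's body presses on something with over 40 N, if the wrist force passes 120 N, or if a joint passes its speed limit or range.

## Working session

There is one attempt and no reset: what is moved stays moved. The work goes in short steps, Python scripts to look and compute and a tool call to move; the robot and the scene stay as the last step left them, time stands still between calls to the robot, and variables do not carry over. Pictures are saved under pics/ and viewed, about 8 in all and at most 12, crops included, and the job is handed in when it is done.

Besides the shell and the picture viewer there is one more tool, called after "Emit:" as a command line: name --argument value ..., lists and objects as JSON in quotes. jog_arm: Moves the arm, as the interface text tells. Its arguments: {"type":"object","properties":{"series":{"type":"array"},"squeeze":{"type":"number"}},"required":["series"]}

```bash
mkdir -p pics; ls; python3 - <<'E'
from rig import *
import cv2, numpy as np, json
s=sense(); print(s)
for n in ("scene","top"):
    im=capture(n); cv2.imwrite(f"pics/{n}0.png",im[:,:,::-1])
    print(n,{k:np.round(np.array(v),4).tolist() for k,v in camera_info(n).items()})
print({k:np.round(np.array(v),4).tolist() for k,v in camera_info("wrist").items()})
E
```

```text
pics
{'time_s': 0.0, 'joint_positions': array([-1.22821419,  0.52202569, -0.03630322,  1.59998295,  0.02120852,
        1.0211056 , -0.11281294]), 'dq': array([-0.00033973, -0.00034427, -0.001652  ,  0.00032225,  0.00127604,
       -0.00065618, -0.00078423]), 'joint_efforts': array([ 8.00536636e-04, -9.27124286e+01,  1.98001966e+00, -3.69919074e+01,
        1.77829462e-02,  8.41934932e-03, -1.36718984e-05]), 'tool_pos': array([0.25070385, 0.57236919, 0.40412759]), 'eef_rot': array([ 0.59154487, -0.38716076,  0.59217613,  0.38666347]), 'force': array([-0.20770639,  0.60574526,  0.07355985]), 'moment': array([ 0.01230803, -0.02570534, -0.02135304]), 'opening': 0.08543618400209725}
scene {'camera_matrix': [[452.3242, 0.0, 325.9837], [0.0, 452.3242, 240.0636], [0.0, 0.0, 1.0]], 'dist': [-0.0356, 0.0, 0.0, 0.0, 0.0], 'R': [[-0.3769, 0.9261, 0.0181], [0.5836, 0.2526, -0.7717], [-0.7193, -0.2803, -0.6357]], 't': [0.1722, -0.223, 1.6132]}
top {'camera_matrix': [[585.5111, 0.0, 318.6575], [0.0, 585.5111, 244.5188], [0.0, 0.0, 1.0]], 'dist': [-0.1579, 0.0, 0.0, 0.0, 0.0], 'R': [[0.0128, -0.9999, 0.0108], [-0.99, -0.0142, -0.1405], [0.1407, -0.0089, -0.99]], 't': [-0.0344, 0.506, 1.5605]}
{'camera_matrix': [[381.4791, 0.0, 320.9021], [0.0, 381.4791, 242.098], [0.0, 0.0, 1.0]], 'dist': [-0.0105, 0.0, 0.0, 0.0, 0.0], 'hand_eye': [[0.0012, -0.2809, 0.9597, 0.0314], [-0.0012, -0.9597, -0.2809, 0.0713], [1.0, -0.0008, -0.0015, -0.0005], [0.0, 0.0, 0.0, 1.0]]}
```

View pics/top0.png

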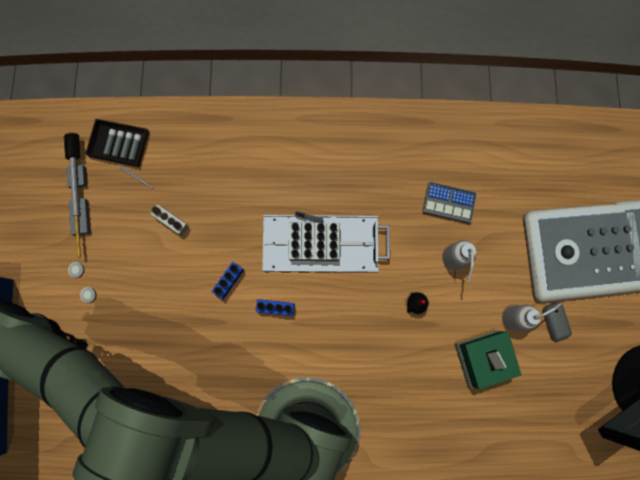

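View pics/scene0.png

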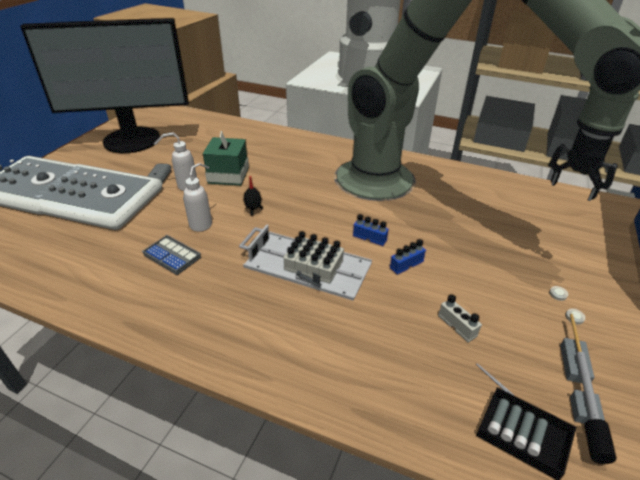

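The top view shows the tray at about (320,243) with its end stop and handle on the right (385,243), so tray +x is about world -y. The latch is on the upper edge at (308,216), and the row of white racks is at (315,240). The blue racks at (228,281) and (275,308) are look-alikes. The white rack at (170,220) with two vials is the spare.

```bash
cat > h.py <<'E'
import numpy as np, cv2
from rig import *
from scipy.spatial.transform import Rotation as Ro
def cam(n,s=None):
    c=camera_info(n); K=np.array(c["camera_matrix"]); d=np.array(c["dist"],float)
    if n!="wrist": return K,d,np.array(c["R"]),np.array(c["t"])
    w,x,y,z=s["eef_rot"]; T=np.eye(4); T[:3,:3]=Ro.from_quat([x,y,z,w]).as_matrix(); T[:3,3]=s["tool_pos"]
    M=np.linalg.inv(T@np.array(c["hand_eye"])); return K,d,M[:3,:3],M[:3,3]
def ray(C,p):
    K,d,R,t=C; u=cv2.undistortPoints(np.array(p,float).reshape(-1,1,2),K,d).reshape(-1,2)
    v=np.c_[u,np.ones(len(u))]@R; return -R.T@t, v
def onz(C,p,z):
    o,v=ray(C,p); return o+v*((z-o[2])/v[:,2])[:,None]
def proj(C,X):
    K,d,R,t=C; return cv2.projectPoints(np.array(X,float).reshape(-1,3),cv2.Rodrigues(R)[0],t,K,d)[0].reshape(-1,2)
def tri(obs):
    A=np.zeros((3,3));b=np.zeros(3)
    for C,p in obs:
        o,v=ray(C,[p]); v=v[0]/np.linalg.norm(v[0]); P=np.eye(3)-np.outer(v,v); A+=P; b+=P@o
    return np.linalg.solve(A,b)
E
python3 - <<'E'
from h import *
im=cv2.imread("pics/top0.png"); C=cam("top")
hsv=cv2.cvtColor(im,cv2.COLOR_BGR2HSV); m=((hsv[...,1]<50)&(hsv[...,2]>110)).astype(np.uint8)
m[:, :255]=0; m[:,400:]=0; m[:205]=0; m[285:]=0
mo=cv2.morphologyEx(m,cv2.MORPH_CLOSE,np.ones((9,9)))
mo[:,381:]=0
c=max(cv2.findContours(mo,0,1)[0],key=cv2.contourArea); b=cv2.boxPoints(cv2.minAreaRect(c))
X=onz(C,b,0.012); print(b,X, np.linalg.norm(np.roll(X,-1,0)-X,axis=1), X.mean(0))
big=cv2.resize(im[205:285,250:400],None,fx=5,fy=5,interpolation=cv2.INTER_CUBIC)
sc=cv2.imread("pics/scene0.png"); b2=cv2.resize(sc[215:300,235:385],None,fx=5,fy=5,interpolation=cv2.INTER_CUBIC)
cv2.imwrite("pics/crop0.png",cv2.resize(np.vstack([big,b2]),None,fx=0.72,fy=0.72))
E
```

```text
[[261.99997 271.     ]
 [261.99997 215.     ]
 [379.99997 215.     ]
 [379.99997 271.     ]] [[ 0.43394972  0.12725574  0.012     ]
 [ 0.59070908  0.13141062  0.012     ]
 [ 0.59564169 -0.19823681  0.012     ]
 [ 0.43843229 -0.19791432  0.012     ]] [0.15681441 0.32968434 0.15720972 0.32520096] [ 0.5146832  -0.03437119  0.012     ]
```

View pics/crop0.png

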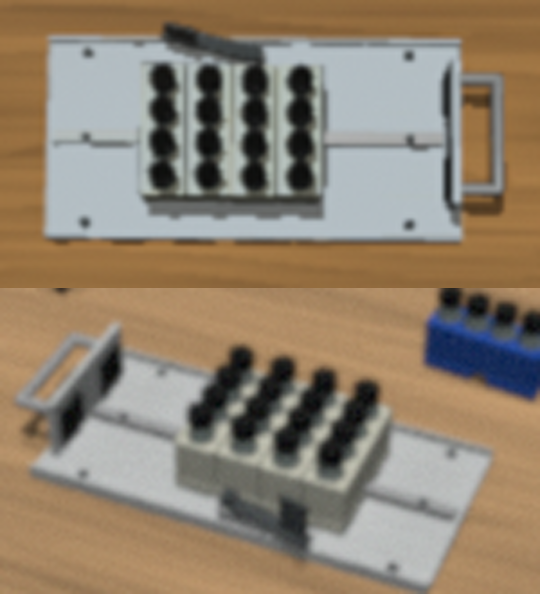

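```bash
python3 - <<'E'
from h import *
s=sense(); w,x,y,z=s["eef_rot"]; R=Ro.from_quat([x,y,z,w]).as_matrix(); print(R.round(3))
for sg in (1,-1):
    G=np.array([[0,0,sg],[0,sg,0],[-1,0,0]]); print(sg,Ro.from_matrix(G@R.T).as_rotvec().round(3))
E
```

```text
[[-0.    -0.916  0.401]
 [-0.001  0.401  0.916]
 [-1.    -0.    -0.001]]
1 [ 1.000e-03 -1.000e-03 -1.158e+00]
-1 [1.000e-03 1.000e-03 1.984e+00]
```

Emit:
jog_arm --series '[1,0.022,-0.0435,0,0,0,-0.0965,1,0.022,-0.0435,0,0,0,-0.0965,1,0.022,-0.0435,0,0,0,-0.0965,1,0.022,-0.0435,0,0,0,-0.0965,1,0.022,-0.0435,0,0,0,-0.0965,1,0.022,-0.0435,0,0,0,-0.0965,1,0.022,-0.0435,0,0,0,-0.0965,1,0.022,-0.0435,0,0,0,-0.0965,1,0.022,-0.0435,0,0,0,-0.0965,1,0.022,-0.0435,0,0,0,-0.0965,1,0.022,-0.0435,0,0,0,-0.0965,1,0.022,-0.0435,0,0,0,-0.0965]' --squeeze 30

```text
time_s: 1.3
tool_pos: [0.5152, 0.0486, 0.4047]
eef_rot: [0.707, 0.001, 0.707, -0.001]
force: [0.3, 1.2, 0.6]
opening: -0.0003
```

```bash
python3 - <<'E'
from h import *
import pickle
s=sense(); im=capture("wrist"); s2=sense()
print(s["tool_pos"],s2["tool_pos"],s["eef_rot"],s["joint_positions"].round(3),s["force"],s["opening"])
cv2.imwrite("pics/w1.png",im[:,:,::-1]); pickle.dump({k:s[k] for k in("tool_pos","eef_rot")},open("w1.pkl","wb"))
E
```

```text
[0.51521476 0.04859652 0.40472838] [0.51746324 0.04164045 0.4050708 ] [ 0.70710865  0.0013682   0.70710242 -0.00128372] [-0.502  0.372  0.383  1.896 -0.174  0.906 -0.039] [0.32730915 1.24220653 0.55700476] -0.00030701449695826744
```

View pics/w1.png

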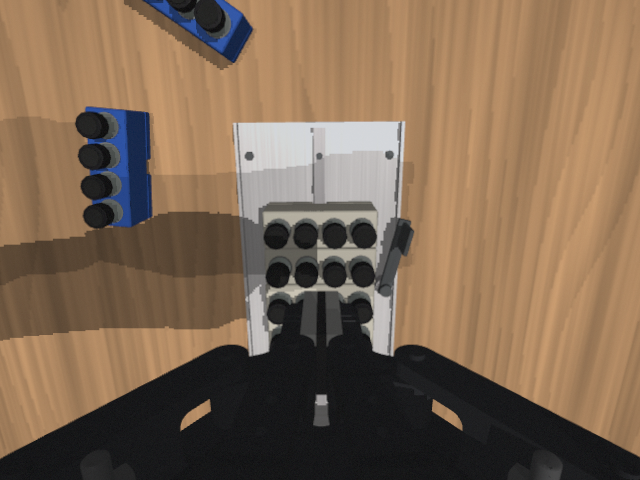

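Wrist view: the rear tray corners are at (234,123) and (405,122), and the rail runs down x≈319. The rear rack's top edge is near y≈205 (x 263–377), the latch pivot is at (384,289), and the ear is around (405,237). The arm was still settling when I took it, so I'll take another and measure.

```bash
python3 - <<'E'
from h import *
import pickle
s=sense(); im=capture("wrist"); s2=sense(); print(s["tool_pos"],s2["tool_pos"],s2["force"],s2["time_s"])
cv2.imwrite("pics/w2.png",im[:,:,::-1]); pickle.dump({k:s2[k] for k in("tool_pos","eef_rot")},open("w2.pkl","wb"))
cv2.imwrite("pics/w2c.png",cv2.resize(im[100:310,220:430,::-1],None,fx=2.85,fy=2.85,interpolation=cv2.INTER_CUBIC))
E
```

```text
[0.51746324 0.04164045 0.4050708 ] [0.51626815 0.04483117 0.4047543 ] [-0.73018985  1.0863524  -0.43056616] 1.4
```

View pics/w2c.png

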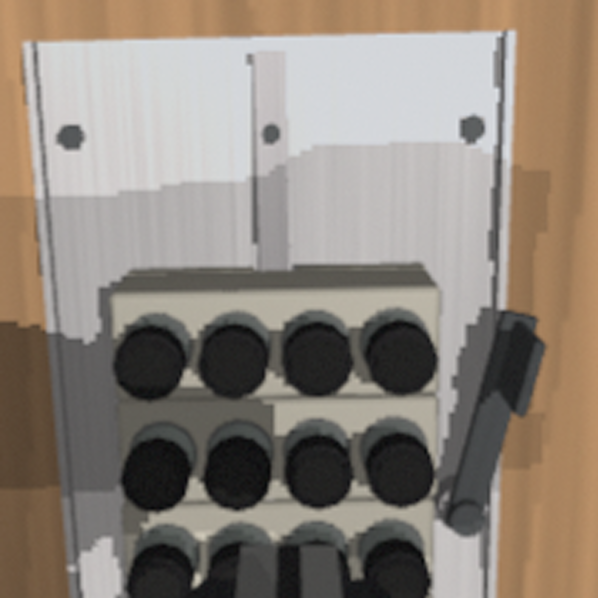

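Crop of the wrist view (scale 2.85, offset 220,100): tray rear corners at (25,43) and (515,32), rear rack top rear edge from (112,292) to (438,286), pivot cap at (465,515), arm tip at (518,315). The ear's dark inner face has its top edge from (545,348) to (530,415). The latch is nearly open. The arm hadn't settled, so I'll track these points into a settled frame.

```bash
python3 - <<'E'
from h import *
import pickle
for i in range(4): capture("wrist")
s=sense(); im=capture("wrist"); s2=sense(); print(s["tool_pos"],s2["tool_pos"],s2["force"],s2["time_s"])
cv2.imwrite("pics/w3.png",im[:,:,::-1]); pickle.dump({k:s[k] for k in("tool_pos","eef_rot")},open("w3.pkl","wb"))
P=np.array([[25,43],[515,32],[112,292],[438,286],[133,270],[420,264],[465,515],[518,315],[545,348],[530,415],[270,52],[273,265]],float)/2.85+[220,100]
g=lambda a:cv2.cvtColor(a,cv2.COLOR_BGR2GRAY)
q,st,_=cv2.calcOpticalFlowPyrLK(g(cv2.imread("pics/w2.png")),g(im[:,:,::-1].copy()),P.astype(np.float32).reshape(-1,1,2),None,winSize=(21,21))
q=q.reshape(-1,2); C=cam("wrist",s)
Z=[.012,.012,.052,.052,.006,.006,.027,.025,.056,.056,.013,.013]
N="trayL trayR rackTL rackTR rackBL rackBR pivot armtip earA earB railend railrack".split()
for n,p,a,z,ok in zip(N,P,q,Z,st): print(n,(a-P[0]+P[0]-p).round(1),a.round(1),onz(C,[a],z)[0].round(4),ok)
np.save("q3.npy",q)
E
```

```text
[0.51448391 0.05124248 0.40445959] [0.51444269 0.05148147 0.40456174] [-0.20122721  0.30135679  0.25560121] 1.65
trayL [ 6.7 10.9] [235.4 126. ] [0.4362 0.1258 0.012 ] [1]
trayR [ 5.5 14. ] [406.2 125.2] [0.5911 0.1266 0.012 ] [1]
rackTL [ 4.8 10.9] [264.1 213.3] [0.4651 0.0536 0.052 ] [1]
rackTR [ 4.4 13.1] [378.1 213.4] [0.5629 0.0536 0.052 ] [1]
rackBL [ 3.8 11.2] [270.5 205.9] [0.4646 0.0512 0.006 ] [1]
rackBR [ 4.4 12.9] [371.7 205.5] [0.5634 0.0516 0.006 ] [1]
pivot [ 2.2 11.5] [385.3 292.2] [ 0.5772 -0.0308  0.027 ] [1]
armtip [ 3.6 12.8] [405.3 223.3] [0.593  0.0384 0.025 ] [1]
earA [ 3.6 13.5] [414.8 235.6] [0.5948 0.0349 0.056 ] [1]
earB [ 3.2 13.2] [409.1 258.8] [0.5913 0.0138 0.056 ] [1]
railend [ 6.  12.7] [320.7 130.9] [0.5136 0.1215 0.013 ] [1]
railrack [ 4.4 12. ] [320.2 205. ] [0.5131 0.0534 0.013 ] [1]
```

The heights agree: the rear face's top edge at 52 mm and bottom edge at 6 mm both land at world y ≈ 0.0525. The tray rear edge is at y=0.126, so the tray centre is about (0.5137, -0.034) with yaw ≈ 0. The row needs about 95 mm of travel, and the latch is at ≈ 0.12 rad. I'll descend behind the row with the tips at about 21 mm.

Emit:
jog_arm --series '[1,-0.001,0.012,-0.042,0,0,0,1,0,0.012,-0.042,0,0,0,1,0,0.012,-0.042,0,0,0,1,0,0.006,-0.04,0,0,0,1,0,0,-0.025,0,0,0,1,0,0,-0.012,0,0,0,1,0,0,-0.007,0,0,0,1,0,0,0,0,0,0]'

```text
time_s: 2.45
tool_pos: [0.5138, 0.0927, 0.1949]
eef_rot: [0.707, -0.0, 0.707, 0.0]
force: [0.7, 0.8, 0.1]
opening: -0.0001
```

Emit:
jog_arm --series '[1,0,-0.002,0,0,0,0,1,0,-0.004,0,0,0,0,1,0,-0.005,0,0,0,0,1,0,-0.004,0,0,0,0,1,0,-0.002,0,0,0,0,1,0,-0.002,0,0,0,0,1,0,-0.002,0,0,0,0,1,0,-0.002,0,0,0,0,1,0,-0.002,0,0,0,0,1,0,-0.002,0,0,0,0]'

```text
time_s: 3.45
tool_pos: [0.5138, 0.0654, 0.1947]
eef_rot: [0.707, -0.0, 0.707, 0.0]
force: [0.0, -0.6, 0.3]
opening: 0.0002
```

Emit:
jog_arm --series '[1,0,-0.002,0,0,0,0,1,0,-0.002,0,0,0,0,1,0,-0.002,0,0,0,0,1,0,-0.002,0,0,0,0,1,0,-0.002,0,0,0,0,1,0,-0.002,0,0,0,0]'

```text
time_s: 4.05
tool_pos: [0.5138, 0.0533, 0.1947]
eef_rot: [0.707, 0.0, 0.707, -0.0]
force: [0.0, 3.5, -1.3]
opening: 0.0003
```

```bash
python3 - <<'E'
from h import *
im=capture("wrist"); s=sense(); print(s["tool_pos"],s["force"],s["moment"])
t=capture("scene")
a=cv2.resize(im[100:400,170:470,::-1],(600,600)); b=cv2.resize(t[205:300,250:390,::-1],None,fx=3,fy=3,interpolation=cv2.INTER_CUBIC)
cv2.imwrite("pics/w4.png",np.hstack([cv2.resize(a,(380,380)),cv2.copyMakeBorder(b,0,380-b.shape[0],0,0,0)])) 
E
```

```text
[0.51373217 0.0529791  0.19467134] [ 0.7808417   1.62498348 -1.2540394 ] [ 0.46573229  0.00435429 -0.00372081]
```

View pics/w4.png

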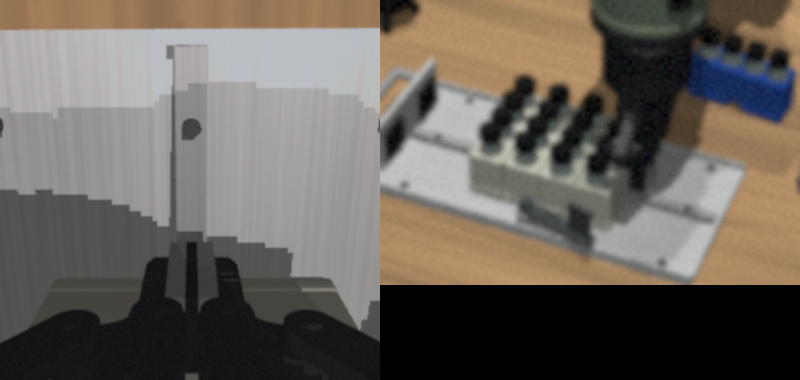

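The fingers are touching the rear rack's face centrally just above the rail, and the row slides at about 2–3 N without tipping. I'll keep pushing, and slow down before the stop.

Emit:
jog_arm --series '[1,0,-0.003,0,0,0,0,1,0,-0.004,0,0,0,0,1,0,-0.004,0,0,0,0,1,0,-0.004,0,0,0,0,1,0,-0.004,0,0,0,0,1,0,-0.004,0,0,0,0,1,0,-0.004,0,0,0,0,1,0,-0.004,0,0,0,0,1,0,-0.004,0,0,0,0,1,0,-0.004,0,0,0,0,1,0,-0.004,0,0,0,0,1,0,-0.004,0,0,0,0]'

```text
time_s: 5.35
tool_pos: [0.5137, 0.0061, 0.1947]
eef_rot: [0.707, 0.0, 0.707, -0.0]
force: [0.1, 3.8, -0.2]
opening: 0.0004
```

Emit:
jog_arm --series '[1,0,-0.003,0,0,0,0,1,0,-0.003,0,0,0,0,1,0,-0.003,0,0,0,0,1,0,-0.003,0,0,0,0,1,0,-0.002,0,0,0,0,1,0,-0.002,0,0,0,0,1,0,-0.002,0,0,0,0,1,0,-0.002,0,0,0,0,1,0,-0.001,0,0,0,0,1,0,-0.001,0,0,0,0,1,0,-0.001,0,0,0,0,1,0,-0.001,0,0,0,0]'

```text
time_s: 6.55
tool_pos: [0.5137, -0.0175, 0.1947]
eef_rot: [0.707, -0.0, 0.707, 0.0]
force: [0.4, 3.3, 0.1]
opening: 0.0002
```

Emit:
jog_arm --series '[1,0,-0.001,0,0,0,0,1,0,-0.001,0,0,0,0,1,0,-0.001,0,0,0,0,1,0,-0.001,0,0,0,0,1,0,-0.001,0,0,0,0,1,0,-0.001,0,0,0,0,1,0,-0.001,0,0,0,0,1,0,-0.001,0,0,0,0,1,0,-0.001,0,0,0,0,1,0,-0.001,0,0,0,0]'

```text
time_s: 7.55
tool_pos: [0.5137, -0.0276, 0.1947]
eef_rot: [0.707, 0.0, 0.707, -0.0]
force: [-0.3, 3.6, -0.2]
opening: 0.0001
```

```bash
python3 - <<'E'
from h import *
s=sense(); t=capture("top"); u=capture("scene"); print(s["tool_pos"],s["force"])
a=cv2.resize(t[205:285,280:400,::-1],None,fx=3.3,fy=3.3,interpolation=cv2.INTER_CUBIC); b=cv2.resize(u[205:285,230:350,::-1],None,fx=3.3,fy=3.3,interpolation=cv2.INTER_CUBIC)
cv2.imwrite("pics/t5.png",np.hstack([a,b])) 
E
```

```text
[ 0.51374804 -0.02761794  0.19469347] [-0.25988992  3.60588363 -0.23948106]
```

View pics/t5.png

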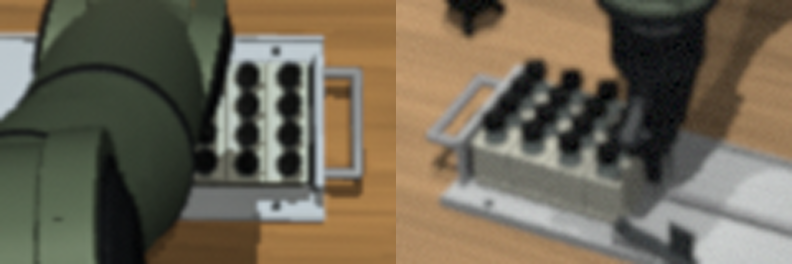

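The front rack is now only a few millimetres from the stop plate in both views. I'll creep in short calls until the force rises.

Emit:
jog_arm --series '[1,0,-0.001,0,0,0,0,1,0,-0.001,0,0,0,0,1,0,-0.001,0,0,0,0,1,0,-0.001,0,0,0,0]'

```text
time_s: 8.05
tool_pos: [0.5137, -0.0303, 0.1947]
eef_rot: [0.707, 0.0, 0.707, 0.001]
force: [-2.3, 17.6, 4.0]
opening: 0.0002
```

Emit:
jog_arm --series '[1,0,-0.001,0,0,0,0,1,0,-0.001,0,0,0,0,1,0,-0.001,0,0,0,0]'

```text
time_s: 8.35
tool_pos: [0.5136, -0.031, 0.1947]
eef_rot: [0.707, 0.0, 0.708, 0.003]
force: [-4.5, 35.8, 10.3]
opening: 0.0004
```

The row is against the stop: the force rises steeply at y≈-0.030, where I calculated home at about -0.032. I'll back off gently and retreat up.

Emit:
jog_arm --series '[1,0,0.002,0,0,0,0,1,0,0.002,0,0,0,0,1,0,0.003,0,0,0,0,1,0,0.01,0,0,0,0,1,0,0.03,0,0,0,0,1,0,0.04,0.01,0,0,0,1,0,0.03,0.04,0,0,0,1,0,0,0.045,0,0,0,1,0,0,0.045,0,0,0,1,0,0,0.025,0,0,0,1,0,0,0.01,0,0,0,1,0,0,0,0,0,0]'

```text
time_s: 9.55
tool_pos: [0.5138, 0.0829, 0.3705]
eef_rot: [0.708, 0.0, 0.706, 0.0]
force: [0.1, 0.5, -1.3]
opening: 0.0001
```

```bash
python3 - <<'E'
from h import *
import pickle
for i in range(3): capture("wrist")
s=sense(); im=capture("wrist"); print(s["tool_pos"],sense()["tool_pos"],s["force"],s["time_s"],s["joint_positions"].round(2))
cv2.imwrite("pics/w6.png",im[:,:,::-1]); pickle.dump({k:s[k] for k in("tool_pos","eef_rot")},open("w6.pkl","wb"))
t=capture("top"); u=capture("scene");cv2.imwrite("pics/t6.png",t[:,:,::-1])
a=cv2.resize(im[170:410,230:450,::-1],None,fx=2.4,fy=2.4,interpolation=cv2.INTER_CUBIC)
b=cv2.resize(t[205:285,280:400,::-1],None,fx=2.2,fy=2.2,interpolation=cv2.INTER_CUBIC)
c=cv2.resize(u[205:300,230:350,::-1],None,fx=2.2,fy=2.2,interpolation=cv2.INTER_CUBIC)
d=np.vstack([b,c]); d=cv2.copyMakeBorder(d,0,a.shape[0]-d.shape[0],0,0,0)
cv2.imwrite("pics/c6.png",np.hstack([a,d]))
E
```

```text
[0.51345407 0.08261656 0.3683319 ] [0.51349815 0.08250804 0.36830778] [-0.09028746 -0.36709692  0.25144075] 9.7 [-0.55  0.43  0.37  1.93 -0.2   0.83 -0.07]
```

View pics/c6.png

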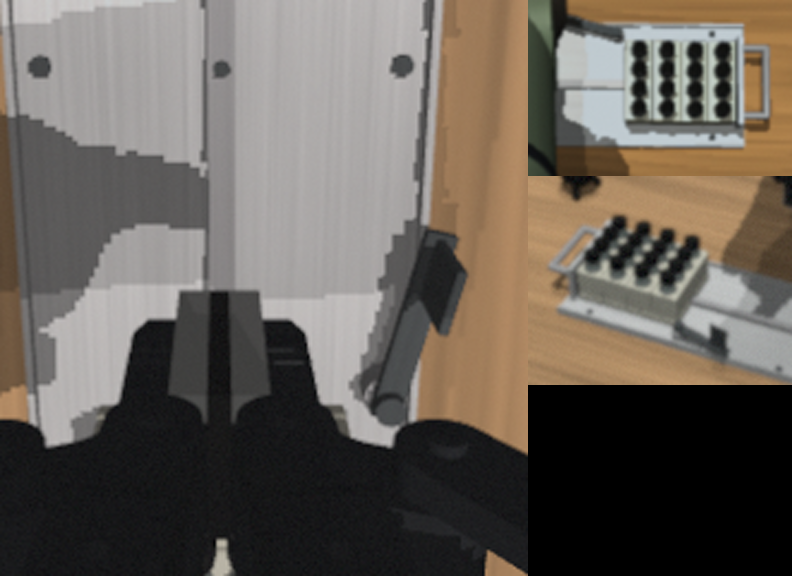

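All four racks sit together with the front one at the stop in the top and scene views, upright. The latch is undisturbed: in the crop the pivot is at (390,405), the arm tip at (440,237), and the ear's top edge runs from (458,272) to (440,330). I'll measure these and work out the swing.

```bash
python3 - <<'E'
from h import *
import pickle
C=cam("wrist",pickle.load(open("w6.pkl","rb"))); T=cam("top"); C3=cam("wrist",pickle.load(open("w3.pkl","rb"))); q=np.load("q3.npy")
P=np.array([[390,405],[440,237],[458,272],[440,330]],float)/2.4+[230,170]
print(np.hstack([onz(C,P[:1],.027)[0],onz(C,P[1:2],.025)[0]]).round(4), onz(C,P[2:],.056).round(4).tolist())
print("two-view earA,earB,pivot",[tri([(C,P[i]),(C3,q[j])]).round(4).tolist() for i,j in((2,8),(3,9),(0,6))])
# row rear edge in top view
g=cv2.cvtColor(cv2.imread("pics/t6.png"),cv2.COLOR_BGR2HSV)
m=((g[...,0]>15)&(g[...,0]<40)&(g[...,1]>12)&(g[...,1]<60)&(g[...,2]>140)).astype(np.uint8);m[:215]=0;m[262:]=0;m[:,:310]=0;m[:,378:]=0
x=np.where(m.sum(0)>8)[0]; print("row cols",x.min(),x.max(), onz(T,[[x.min()-.5,240],[x.max()+.5,240]],.052).round(4).tolist())
Pv=np.array([.5775,-.032])
for th in np.r_[.12,np.arange(.25,1.93,.15),1.92]:
    a=np.pi/2+np.radians(-20)+th; u=np.array([np.cos(a),np.sin(a)]); n=np.array([u[1],-u[0]])
    print(round(th,3),(Pv+.058*u+.013*n).round(4),"yaw",round(a-np.pi,3))
E
```

```text
[ 0.5779 -0.0301  0.027   0.5928  0.0374  0.025 ] [[0.5917, 0.0366, 0.056], [0.5872, 0.0156, 0.056]]
two-view earA,earB,pivot [[0.597, 0.0309, 0.0419], [0.5926, 0.0092, 0.0429], [0.5784, -0.0326, 0.0228]]Traceback (most recent call last):
  File "<stdin>", line 10, in <module>
    return umr_minimum(a, axis, None, out, keepdims, initial, where)
ValueError: zero-size array to reduction operation minimum which has no identity
```

```bash
python3 - <<'E'
from h import *
T=cam("top"); im=cv2.imread("pics/t6.png"); t0=cv2.imread("pics/top0.png")
# green-blue minus profile along the row's clear strip (between caps) and template for row end
b=im[224:260].astype(int); prof=(b[...,0]-b[...,2]).mean(0); print("B-R",prof[318:380].round().astype(int).tolist())
b=t0[224:260].astype(int); print("B-R start",(b[...,0]-b[...,2]).mean(0)[284:346].round().astype(int).tolist())
Pv=np.array([.5778,-.0318])
for th in np.r_[.12,np.arange(.25,1.93,.15),1.92]:
    a=np.pi/2+np.radians(-20)+th; u=np.array([np.cos(a),np.sin(a)]); n=np.array([u[1],-u[0]])
    print(round(th,3),(Pv+.058*u+.013*n).round(4),"yaw",round(a-np.pi,3))
E
```

```text
B-R [14, 14, 14, 14, 14, 9, 1, 3, 3, 2, 0, -1, -1, -1, -2, -4, -3, -1, -1, 5, 5, 3, 1, -1, -1, -1, -1, -2, -4, -4, -6, -7, 1, 3, 2, 0, -1, 0, -1, -2, -3, -5, -6, -6, 1, 2, 0, -1, -1, -1, 0, -1, -2, -5, -5, -3, 0, 10, 17, 8, -40, -71]
B-R start [14, 14, 14, 15, 12, 7, 6, 4, 1, -1, -1, -1, -2, -3, -3, 1, 4, 2, 7, 7, 4, 2, -1, -1, -1, -2, -3, -1, 0, -3, -4, 3, 4, 2, 0, -1, -1, -1, -2, -3, -2, -1, -4, 1, 4, 3, 1, 0, -1, -1, -1, -2, -4, -3, 1, 2, 7, 13, 14, 14, 14, 14]
0.12 [0.6036 0.0217] yaw -1.8
0.25 [0.5965 0.0246] yaw -1.67
0.4 [0.5878 0.0268] yaw -1.52
0.55 [0.579  0.0276] yaw -1.37
0.7 [0.5701 0.0271] yaw -1.22
0.85 [0.5613 0.0253] yaw -1.07
1.0 [0.553  0.0222] yaw -0.92
1.15 [0.5452 0.0179] yaw -0.77
1.3 [0.5381 0.0125] yaw -0.62
1.45 [0.532  0.0061] yaw -0.47
1.6 [ 0.5268 -0.0012] yaw -0.32
1.75 [ 0.5228 -0.0092] yaw -0.17
1.9 [ 0.5201 -0.0177] yaw -0.02
1.92 [ 0.5198 -0.0188] yaw 0.0
```

The row's rear edge moved 35 px (≈ 93 mm) in the top view, and the rack gaps keep a constant pitch of about 12.6 px, so the train is still touching. Next I'll turn the tool -1.8 rad and go outside the ear at (0.620, 0.017), with the tips at 33 mm.

Emit:
jog_arm --series '[1,0.009,-0.0055,0,0,0,-0.149,1,0.009,-0.0055,0,0,0,-0.149,1,0.009,-0.0055,0,0,0,-0.149,1,0.009,-0.0055,0,0,0,-0.149,1,0.009,-0.0055,0,0,0,-0.149,1,0.009,-0.0055,0,0,0,-0.149,1,0.009,-0.0055,0,0,0,-0.149,1,0.009,-0.0055,0,0,0,-0.149,1,0.009,-0.0055,0,0,0,-0.149,1,0.009,-0.0055,0,0,0,-0.149,1,0.009,-0.0055,0,0,0,-0.149,1,0.009,-0.0055,0,0,0,-0.149]'

```text
time_s: 11.05
tool_pos: [0.6221, 0.0163, 0.3689]
eef_rot: [-0.441, -0.552, -0.441, 0.553]
force: [0.1, 0.2, 0.3]
opening: -0.0
```

Emit:
jog_arm --series '[1,0,0,0,0,0,0,1,0,0,-0.03,0,0,0,1,0,0,-0.045,0,0,0,1,0,0,-0.045,0,0,0,1,0,0,-0.025,0,0,0,1,0,0,-0.012,0,0,0,1,0,0,-0.005,0,0,0,1,0,0,0,0,0,0,1,0,0,0,0,0,0]'

```text
time_s: 11.95
tool_pos: [0.6221, 0.0165, 0.209]
eef_rot: [0.443, 0.552, 0.443, -0.551]
force: [0.2, -0.1, 0.5]
opening: 0.0004
```

```bash
python3 - <<'E'
from h import *
s=sense(); im=capture("wrist"); u=capture("scene"); print(s["tool_pos"],s["eef_rot"],s["force"],s["joint_positions"].round(2))
w,x,y,z=s["eef_rot"]; print(Ro.from_quat([x,y,z,w]).as_matrix().round(3).tolist())
a=cv2.resize(im[:,:,::-1],(480,360)); b=cv2.resize(u[205:295,230:350,::-1],None,fx=2.6,fy=2.6,interpolation=cv2.INTER_CUBIC)
cv2.imwrite("pics/c7.png",np.hstack([a,cv2.copyMakeBorder(b,0,360-b.shape[0],0,0,0)]))
E
```

```text
[0.62213743 0.01648787 0.20897234] [ 0.44343047  0.55156176  0.44277587 -0.5505439 ] [ 0.19042436 -0.09231069  0.48174953] [-0.53  0.89  0.64  1.76 -0.75  0.75 -1.28]
[[0.002, 0.977, -0.215], [0.0, -0.215, -0.977], [-1.0, 0.002, -0.001]]
```

View pics/c7.png

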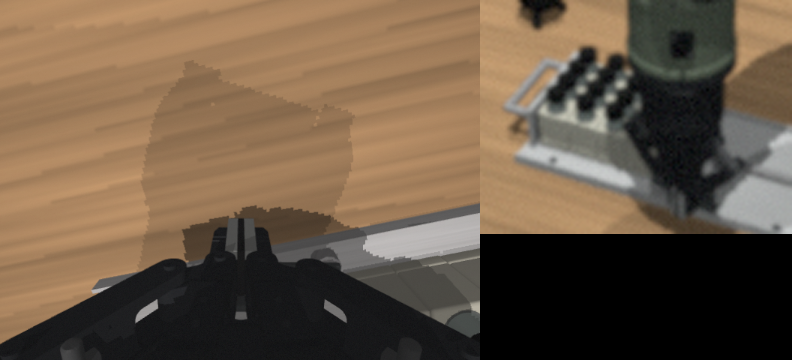

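Emit:
jog_arm --series '[1,-0.005,0.0014,-0.002,0,0,0,1,-0.005,0.0014,-0.001,0,0,0,1,-0.005,0.0014,0,0,0,0,1,-0.004,0.0013,0,0,0,0,1,-0.0033,0.0013,0,0,0,0.06,1,-0.0033,0.0013,0,0,0,0.06,1,-0.0043,0.0011,0,0,0,0.075,1,-0.0043,0.0011,0,0,0,0.075,1,-0.0044,0.0004,0,0,0,0.075,1,-0.0044,0.0004,0,0,0,0.075]'

```text
time_s: 13.05
tool_pos: [0.5786, 0.0277, 0.2049]
eef_rot: [0.549, 0.446, 0.549, -0.446]
force: [1.2, -1.4, -0.3]
opening: 0.0001
```

Emit:
jog_arm --series '[1,-0.0045,-0.0002,0,0,0,0.075,1,-0.0045,-0.0002,0,0,0,0.075,1,-0.0044,-0.0009,0,0,0,0.075,1,-0.0044,-0.0009,0,0,0,0.075,1,-0.0042,-0.0016,0,0,0,0.075,1,-0.0042,-0.0016,0,0,0,0.075,1,-0.0039,-0.0021,0,0,0,0.075,1,-0.0039,-0.0021,0,0,0,0.075,1,-0.0035,-0.0027,0,0,0,0.075,1,-0.0035,-0.0027,0,0,0,0.075]'

```text
time_s: 14.05
tool_pos: [0.5377, 0.0127, 0.205]
eef_rot: [0.674, 0.214, 0.674, -0.214]
force: [1.4, 0.3, 0.8]
opening: 0.0001
```

```bash
python3 - <<'E'
from h import *
s=sense(); im=capture("wrist"); u=capture("scene"); print(s["tool_pos"],s["force"],s["joint_positions"].round(2))
a=cv2.resize(im[:,:,::-1],(480,360)); b=cv2.resize(u[205:295,230:350,::-1],None,fx=2.6,fy=2.6,interpolation=cv2.INTER_CUBIC)
cv2.imwrite("pics/c8.png",np.hstack([a,cv2.copyMakeBorder(b,0,360-b.shape[0],0,0,0)]))
E
```

```text
[0.53766447 0.0126734  0.20495491] [1.42368028 0.29358452 0.78819354] [-0.36  0.72  0.31  1.98 -0.43  0.51 -0.35]
```

View pics/c8.png

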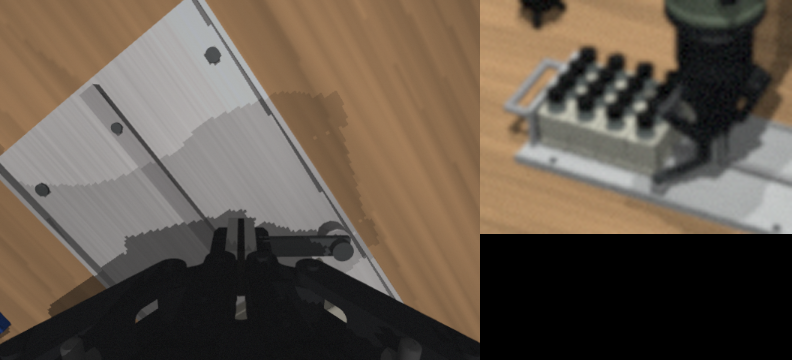

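The latch follows the fingers: its arm now runs from the pivot (342,250) to the fingertips at (240,225), and the racks stay put. I'll continue to the stop.

Emit:
jog_arm --series '[1,-0.0031,-0.0032,0,0,0,0.075,1,-0.0031,-0.0032,0,0,0,0.075,1,-0.0026,-0.0036,0,0,0,0.075,1,-0.0026,-0.0036,0,0,0,0.075,1,-0.002,-0.004,0,0,0,0.075,1,-0.002,-0.004,0,0,0,0.075,1,-0.0009,-0.0028,0,0,0,0.05,1,-0.0009,-0.0028,0,0,0,0.05]'

```text
time_s: 14.95
tool_pos: [0.5206, -0.0144, 0.2048]
eef_rot: [0.707, 0.024, 0.707, -0.024]
force: [0.3, 1.8, 0.8]
opening: -0.0007
```

Emit:
jog_arm --series '[1,-0.0005,-0.0015,0,0,0,0.025,1,-0.0003,-0.0015,0,0,0,0.025,1,0,-0.001,0,0,0,0.01]'

```text
time_s: 15.25
tool_pos: [0.5197, -0.0183, 0.2047]
eef_rot: [0.707, 0.003, 0.707, -0.003]
force: [-0.8, 8.5, 2.3]
opening: 0.0
```

Emit:
jog_arm --series '[1,0,-0.001,0,0,0,0,1,0,-0.0005,0,0,0,0,1,0,0,0,0,0,0]'

```text
time_s: 15.55
tool_pos: [0.5198, -0.0186, 0.2047]
eef_rot: [0.707, 0.003, 0.707, -0.002]
force: [-1.3, 11.5, 4.2]
opening: -0.0001
```

The force rises at TCP y=-0.0186, where I predicted the shut stop at -0.0188. I'll back off and check.

Emit:
jog_arm --series '[1,0,0.001,0,0,0,0,1,0,0.003,0,0,0,0,1,0,0.02,0,0,0,0,1,0,0.04,0,0,0,0,1,0,0.04,0.02,0,0,0,1,0,0.01,0.045,0,0,0,1,0,0,0.048,0,0,0,1,0,0,0.048,0,0,0,1,0,0,0.03,0,0,0,1,0,0,0.01,0,0,0,1,0,0,0,0,0,0,1,0,0,0,0,0,0]'

```text
time_s: 16.75
tool_pos: [0.5195, 0.0939, 0.4045]
eef_rot: [0.707, 0.003, 0.708, -0.003]
force: [0.2, 0.9, 0.6]
opening: -0.0001
```

```bash
python3 - <<'E'
from h import *
import pickle
for i in range(2): capture("wrist")
s=sense(); im=capture("wrist"); print(s["tool_pos"],s["force"],s["time_s"]); pickle.dump({k:s[k] for k in("tool_pos","eef_rot")},open("w9.pkl","wb"))
u=capture("scene"); cv2.imwrite("pics/w9.png",im[:,:,::-1]); cv2.imwrite("pics/s9.png",u[:,:,::-1])
a=cv2.resize(im[240:440,240:440,::-1],(500,500),interpolation=cv2.INTER_CUBIC); b=cv2.resize(u[205:295,240:330,::-1],(300,300),interpolation=cv2.INTER_CUBIC)
cv2.imwrite("pics/c9.png",np.hstack([a,cv2.copyMakeBorder(b,0,200,0,0,0)]))
E
```

```text
[0.51952491 0.09387131 0.40421609] [-0.65109106  0.23254563  0.84952043] 16.85
```

View pics/c9.png

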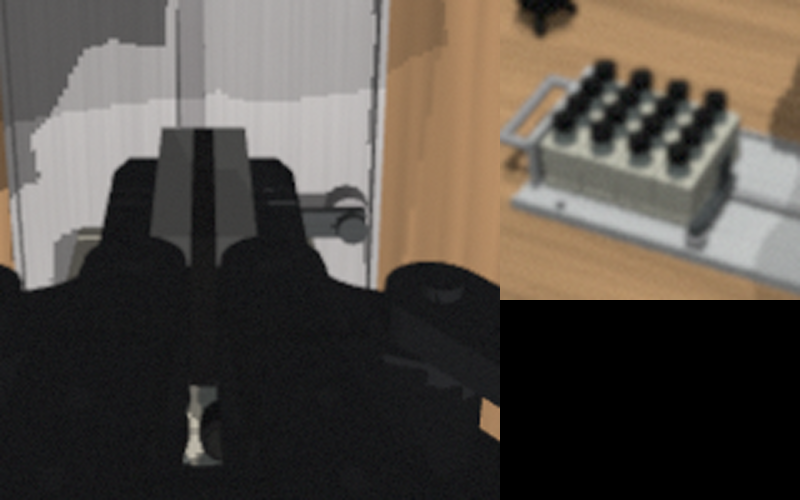

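The latch arm looks square across behind the row and the racks are undisturbed, but the gripper hides part of it. I'll move clear of the top camera for a last check.

Emit:
jog_arm --series '[1,-0.01,0.045,0,0,0,0,1,-0.01,0.045,0,0,0,0,1,-0.01,0.045,0,0,0,0,1,-0.01,0.045,0,0,0,0,1,-0.01,0.045,0,0,0,0,1,-0.01,0.03,0,0,0,0,1,0,0.01,0,0,0,0,1,0,0,0,0,0,0]'

```text
time_s: 17.75
tool_pos: [0.4594, 0.36, 0.4048]
eef_rot: [0.707, 0.002, 0.707, -0.002]
force: [-0.1, -1.2, -0.1]
opening: 0.0002
```

```bash
python3 - <<'E'
from h import *
capture("top"); t=capture("top"); u=capture("scene"); cv2.imwrite("pics/t10.png",t[:,:,::-1])
a=cv2.resize(t[200:290,290:410,::-1],(800,600),interpolation=cv2.INTER_CUBIC)
cv2.imwrite("pics/c10.png",a)
b=t[224:260].astype(int); print((b[...,2]-b[...,0]).mean(0)[318:380].round().astype(int).tolist())
T=cam("top"); Pv=[.5778,-.0318]
print("pred pivot/tip",proj(T,[[*Pv,.025],[Pv[0]-.072,Pv[1],.025]]).round(1).tolist(),"home rear edge y:",onz(T,[[323.5,240]],.052)[0].round(4))
# change outside the tray between the start and now
d=cv2.absdiff(cv2.imread("pics/top0.png"),t[:,:,::-1].copy()).max(2)
for n,(x,y) in dict(spare=(170,220),blue1=(228,281),blue2=(275,308),grid=(450,202),bottle=(462,255),blower=(417,303),bottle2=(522,318)).items(): print(n,(d[y-15:y+15,x-18:x+18]>60).sum())
print(sense()["time_s"])
E
```

```text
[13, 10, 9, 8, 8, 7, 0, 3, 3, 2, 0, -1, -1, -1, -2, -4, -3, -1, -1, 6, 5, 3, 1, -1, -1, -1, -1, -2, -3, -4, -6, -7, 1, 3, 2, 0, 0, 0, -1, -2, -4, -5, -6, -6, 1, 2, 0, -1, -1, -1, 0, -1, -2, -5, -5, -3, 0, 10, 16, 8, -39, -72]
pred pivot/tip [[320.5, 219.5], [320.2, 245.3]] home rear edge y: [ 0.5166 -0.0403  0.052 ]
spare 100
blue1 38
blue2 0
grid 0
bottle 0
blower 0
bottle2 0
17.9
```

View pics/c10.png

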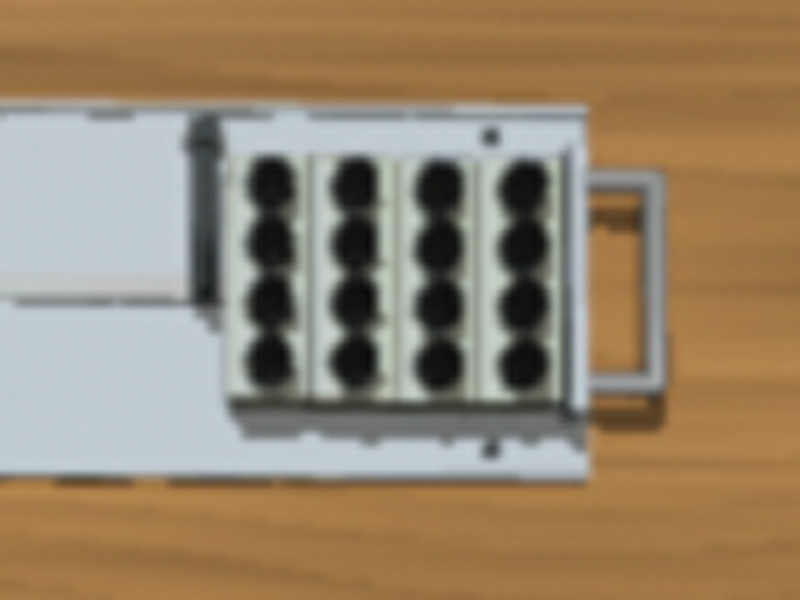

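```bash
python3 -c "
from rig import *
print(job_done())"
```

```text
the job is handed in; nothing more can be done
None
```

I pushed the four racks with shut fingertips, as one touching train, about 93 mm along the rail until the front rack met the padded stop. I then swung the latch by its ear to its shut stop, backed away and handed the job in at about 18 s.

**Last checks**
- **Row:** it slid at about 3–4 N and crept the last millimetres at about 10 mm/s. The force then rose steeply at tool y ≈ -0.030 m, where I had predicted about -0.032 m. It peaked near 36 N because I commanded 3 mm more after contact.
- **Racks:** the final top view shows all four upright, evenly spaced and touching, with the front one at the stop. They did not move during the latch swing.
- **Latch:** the arm lies square across the rail just behind the last rack. The force rose to 11 N at tool y = -0.0186 m, against a predicted -0.0188 m.

**Disagreements**
- **Row position:** the top camera puts the row's rear edge at y = -0.040 m, where I expected -0.043 m. I take this as calibration error, which is about 2 mm.
- **Ear height:** my two-view measurement gave about 42 mm for the ear's top, against 56 mm in the text. The points were hand-picked over a short baseline, so I used the stated height.
- **Other things:** comparing top views showed no change at one blue look-alike, the grid case, both bottles and the blower. There were some changed pixels at the spare rack and the other blue look-alike. I put these down to the parked arm and its shadow, as the tool never went near either. I did not check that further.

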